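Clamp a specimen plate in the wear-test stage

ROBOT

A 6-joint arm with a two-finger parallel gripper is mounted at the origin on the work surface. World frame = base frame: x ahead of the robot, y to its left, z up, the work surface at z = 0. Lengths are in m, angles in rad, forces in N, time in s.
With the tool pointing down it reaches from about 0.275 to 1 m from the base axis. Payload 8.4 kg.
Tool frame: the origin (TCP) lies at the very end of the fingers, on their centre line; the grasp point (between the pads) lies env.grip_point_offset behind it (env.grip_point_offset is the distance from the TCP to the grasp point, in m); y points along the fingers, x is the direction in which the jaws open and shut, and the axes are right-handed (so a half turn about y gives the same grasp; the last joint's range is limited). The gripper opens to 85 mm and grips with 20 to 120 N. Pads are 22 mm wide; open, the fingers measure 114 mm over their backs; the gripper's body (76 mm by 85 mm) begins 54 mm behind the grasp point. The pads swing forward as they close: fully open they stand 13 mm farther back than shut.
Start: joints at [1.238, 0.353, 1.633, -0, 1.155, -0.002], TCP at [0.203, 0.591, 0.231] pointing down, gripper open.
Joint ranges: [-2.63, 2.63], [-0.92, 2.1], [0.06, 2.66], [-1.3, 4.44], [0, 2.69], [-3.02, 3.02]. Speed limits (rad/s): [2.22, 2.22, 2.79, 3.14, 3.14, 3.14].

INTERFACE

Orientations are given as a unit quaternion [w, x, y, z].
In Python, from bench import env gives the robot as it stands.
- The arm moves only by the shell command python3 -m crank 'ROWS' [FORCE]. ROWS is text: rows parted by semicolons, each of 7 numbers parted by spaces: the shift along the tool's x, y, z in units of 40 mm (1.0 is 40 mm), then the turn, a rotation vector about the tool's x, y, z in units of 6 degrees (1.0 is 6 degrees), then the finger opening in mm, from 0 to 85.4. In form: dx dy dz ax ay az jaw; .... A call has 1 to 20 rows; each row shifts and turns the commanded pose from where the row before left it, along the tool's axes as they then stand; what a row does not reach is not made up. A row lasts 1/10 s, in which the tool goes at most 50 mm and 8.59 degrees, less where a joint would pass 70% of its speed; a pose out of reach is approached as far as the arm can. A call is refused whole if a number of a shift passes 1 or a number of a turn 1, either way. A call with a gripper value outside its range is refused whole. The fingers move at their own pace and stop on an object; FORCE is the grip in N (left out, the last holds). Time passes only in rows, so rows that do not move let the fingers close. It gives the time, the measured TCP pose, the force and the opening at its end, in the units of the state.
- env.read_state(): the state, without advancing time (a new reading comes with each control period).
- env.camera(name): name is "scene" or "top" or "wrist"; returns the picture (384x512x3 uint8, red, green, blue); there is no depth.
- env.calibration(name): a dict with "fx", "fy", "cx", "cy" (pixels), "D" ([k1, k2, p1, p2, k3] as OpenCV has them; the pictures are not rectified), "T" (4x4, takes a point from camera to world coordinates). Camera axes: x right, y down, z forward; pixel columns grow to the right and rows downward; lengths in m; the calibration is good to about 2 mm. A picture is of the moment at which its call begins: read the wrist's pose just before it. calibration takes no time and is no camera call; for the wrist camera it gives the pose at the moment of the call.
- env.hand_in(): hands the job in, once; it reports no verdict.
The state is a dict: "time": time; "joint_pos": joint angles; "joint_vel": joint speeds; "effort": joint torques, N m; "ee_pos": TCP position; "ee_rot": TCP orientation; "force": force on the tool from outside, world axes, zero at the start; "wrist_torque": the same for the moment, N m; "width": finger opening in m.
Only numpy, scipy, OpenCV 4.12 (cv2) and the standard library are available. Lean on these libraries where they do the work, as an engineer would, in place of code of your own. Each camera call takes 0.05 s, during which the arm holds its last target. There are 200 camera calls.

TASK

Load the plate with the blue tab into the specimen stage: lift the red-knobbed spring clip until it stays up, slide the plate flat along the channel under the side lips until its front end is fully home against the end stop, then lower the clip by its knob onto the plate. Guide the clip all the way down, never letting it snap shut on the plate, and leave the orange-tabbed plate, the bottle, the brass weight and the brush where they are.

Things in the scene. Friction and masses are not known exactly. Their poses are not given: they have to be found in the camera images.
- blue_plate_tab (a point): loose flat aluminium plate, 140 x 50 x 6 mm, copper disc on top, blue upright grip tab near its rear. Point: centre of the tab (28 mm along x, 14 mm thick along y, its top 47 mm above the plate's underside), 26 mm above the underside. x points to the plate's front end, 122 mm ahead of this point (rear end 18 mm behind); z up. Starts flat on the bench, front roughly to +y; 0.14 to 0.28 kg
- orange_plate_tab (a point): loose flat aluminium plate, 140 x 50 x 6 mm, copper disc on top, orange upright grip tab near its rear. Point: centre of the tab (28 mm along x, 14 mm thick along y, its top 47 mm above the plate's underside), 26 mm above the underside. x points to the plate's front end, 122 mm ahead of this point (rear end 18 mm behind); z up. Starts flat on the bench, front roughly to +y; a spare, leave it alone
- home (a point): where the blue tab's centre (point blue_plate_tab) lies when the plate is fully home in the stage; plate and stage axes then agree. On the channel's centre line, 46 mm above the bench. x points along the channel in the sliding-in direction (roughly world +y), y across it, z up. The end stop's face is 122 mm ahead along x; the stage's entry edge is 63 mm behind
- stage: fixed green metal fixture, 280 x 120 mm, its flat top 20 mm above the bench; the plate slides on that top. The origin is on the bench, on the channel's centre line, 67 mm ahead of point home; axes as point home. A stop closes the channel's far end
- mouth (a point): on the stage's top, centre line, where the straight channel (55 mm wide, 68 mm long) begins, 57 mm ahead of point home; axes as point home. A flare (75 mm wide at its start) leads in from 23 mm before it. Side lips overhang the straight channel, leaving a slot 10 mm high, so the plate slides in and cannot be dropped in from above. Guides and lips rise 15 mm above the stage's top
- clip (a joint): angle of the over-centre spring clip (rad): 0 shut on the empty stage, 1.25 fully open. Its hinge lies across the channel beyond the stop; the knob swings up and away from the mouth. Below 0.6 it pulls shut (4 N at the knob) and snaps down if let go; above 0.6 it pulls open and stays at 1.25 by itself (4 N at the knob to start it down). Resting on the plate it reads about 0.06
- clip_knob (a point): centre of the clip's red knob, a cylinder 18 mm in diameter, 30 mm long, lying across the channel (along its y). Pinched from above by its flat ends it turns between the fingers as the clip swings. When shut it is 92 mm from the hinge axis towards the mouth and 16 mm above it (66 mm above the bench). The arm below it is 22 mm wide. Axes are the stage's when shut and turn with the clip
- hinge (a point): centre of the clip's hinge axis, which runs along y; fixed to the stage, axes as point home; 50 mm above the bench, 152 mm ahead of point home along x. The hinge cheeks are 56 mm wide over all and rise to 64 mm above the bench
- oil_center (a point): amber bottle, 60 mm diameter, 130 mm high, closed; its centre. Leave it standing where it is
- weight_center (a point): brass loading weight, 56 mm diameter, 68 mm high; its centre. Leave it alone
- brush_grip (a point): handle of a cleaning brush lying on the bench. Leave it alone
Mind the look-alikes: they are no part of the job. What is shaped like the part that bears blue_plate_tab but green or pink is not meant.

How it is judged:
On the way, in this order (a step that is already met when the one before it is completed fails the run):
1. the clip is lifted past its centre (over 0.9 rad) while the plate is not yet in (value of joint clip above 0.9 rad and distance between blue_plate_tab and home above 0.05 m), for 0.2 s.
2. the blue-tabbed plate lies fully home against the stop while the clip is still up (x of blue_plate_tab in the frame of home above -0.006 m and z of blue_plate_tab in the frame of home between -0.004 and 0.004 m and y of blue_plate_tab in the frame of home between -0.006 and 0.006 m and angle between the x axis of blue_plate_tab and the x axis of home, either way round below 0.08 rad and value of joint clip above 0.7 rad), for 0.2 s.
At the end, for the whole second after the job is handed in: the blue-tabbed plate lies flat in the channel, its front end within 6 mm of the end stop and straight within 0.08 rad; the clip's foot rests on the plate and presses on it (clip angle between 0.025 and 0.1 rad, over 1.5 N); all at rest and let go (x of blue_plate_tab in the frame of home above -0.006 m and z of blue_plate_tab in the frame of home between -0.004 and 0.004 m and y of blue_plate_tab in the frame of home between -0.006 and 0.006 m and angle between the x axis of blue_plate_tab and the x axis of home, either way round below 0.08 rad and value of joint clip between 0.025 and 0.1 rad and contact force between clip and blue_plate above 1.5 N and linear speed of blue_plate below 0.02 m/s); the robot touches nothing.
It fails at once if the clip snaps down (faster than 2.5 rad/s while still more than 0.2 rad up) with the plate in the channel (value of joint clip above 0.2 rad and velocity of joint clip below -2.5 rad/s and distance between blue_plate_tab and home below 0.05 m).
It fails at once if the orange-tabbed plate is shifted by more than 20 mm (distance of orange_plate_tab from where it was at the start of the episode above 0.02 m).
It fails at once if the bottle, weight or brush is shifted by more than 20 mm (distance of any of oil_center, weight_center, brush_grip from where it was at the start of the episode above 0.02 m).
It also fails if it takes over 66 s, if anything falls off the work surface, if the arm or the gripper's body presses on something with over 40 N, if the wrist force passes 120 N, or if a joint passes its speed limit or range.

## Working session

There is one attempt and no reset: what is moved stays moved. The work goes in short steps, Python scripts to look and compute and a shell command to move; the robot and the scene stay as the last step left them, time stands still between calls to the robot, and variables do not carry over. Pictures are saved under pics/ and viewed, about 8 in all and at most 12, crops included, and the job is handed in when it is done.

```bash
ls; mkdir -p pics
python3 - <<'E'
from bench import env
import cv2,numpy as np
s=env.read_state();print(s['time'],s['ee_pos'],s['ee_rot'],s['width'],env.grip_point_offset)
for n in ('scene','top'):
    im=env.camera(n);np.save(f'pics/{n}0.npy',im)
    cv2.imwrite(f'pics/{n}0.png',im[:,:,::-1]);c=env.calibration(n);print(n,c['fx'],c['cx'],c['cy'],np.round(c['D'],3),np.round(c['T'],3).tolist())
a=np.hstack([cv2.imread('pics/scene0.png'),cv2.imread('pics/top0.png')])
E
```

```text
pics
0.0 [0.20283165 0.59067016 0.23055358] [-0.57520635  0.57577312  0.41045558 -0.4112775 ] 0.08559086034189604 0.0187
scene 380.3942711386864 252.24760260453817 189.24977961118807 [0.04 0.   0.   0.   0.  ] [[-0.259, 0.61, -0.748, 1.221], [0.966, 0.159, -0.205, 0.103], [-0.006, -0.776, -0.631, 0.594], [0.0, 0.0, 0.0, 1.0]]
top 476.0588280305976 250.35158161085693 187.8419440510949 [-0.018  0.     0.     0.     0.   ] [[0.169, -0.964, 0.204, 0.399], [-0.986, -0.165, 0.036, -0.076], [-0.001, -0.207, -0.978, 1.087], [0.0, 0.0, 0.0, 1.0]]
```

View pics/top0.png

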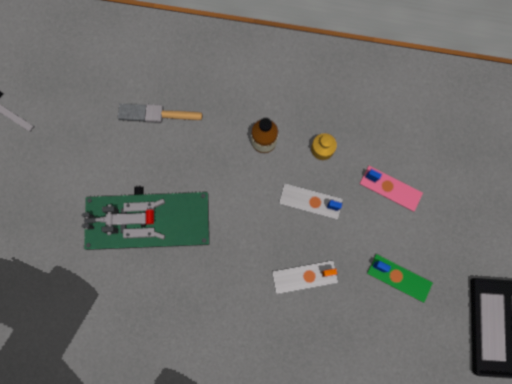

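View pics/scene0.png

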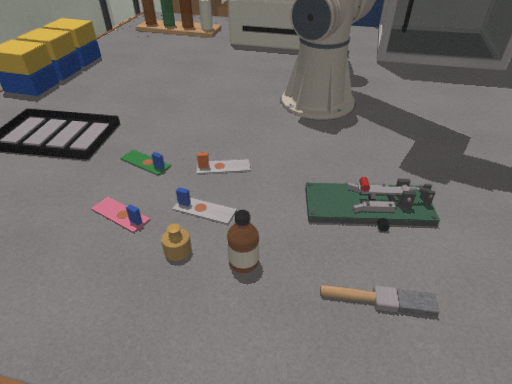

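The top view shows the blue-tabbed aluminium plate with its tab at about (335,206) and its front pointing left. The stage centre is near (147,220) and the red knob near (150,216). The orange plate is at (330,272), the bottle at (265,135) and the weight at (324,146), all clear of the plate.

```bash
cat > h.py <<'E'
import numpy as np,cv2
from bench import env
def ray(c,uv):
    K=np.array([[c['fx'],0,c['cx']],[0,c['fy'],c['cy']],[0,0,1.]])
    p=cv2.undistortPoints(np.float64(uv).reshape(-1,1,2),K,np.array(c['D'],float))[:,0]
    T=np.array(c['T']); return T[:3,3],np.c_[p,np.ones(len(p))]@T[:3,:3].T
def plane(c,uv,z):
    o,d=ray(c,uv); return o+d*((z-o[2])/d[:,2])[:,None]
def two(c1,u1,c2,u2):
    (o1,d1),(o2,d2)=ray(c1,u1),ray(c2,u2); d1=d1[0];d2=d2[0]
    s=np.linalg.lstsq(np.c_[d1,-d2],o2-o1,rcond=None)[0]
    a,b=o1+s[0]*d1,o2+s[1]*d2; return (a+b)/2,np.linalg.norm(a-b)
def blobs(im,lo,hi,box=None,mina=15):
    m=cv2.inRange(cv2.cvtColor(im,cv2.COLOR_RGB2HSV),lo,hi)
    if box: 
        k=np.zeros_like(m);k[box[1]:box[3],box[0]:box[2]]=255;m&=k
    cs=cv2.findContours(m,cv2.RETR_EXTERNAL,cv2.CHAIN_APPROX_NONE)[0]
    return sorted([q for q in cs if cv2.contourArea(q)>=mina],key=cv2.contourArea,reverse=True)
def cen(q):
    m=cv2.moments(q);return np.array([m['m10']/m['m00'],m['m01']/m['m00']])
def rect(c,q,z):
    return cv2.minAreaRect(np.float32(plane(c,q[:,0],z)[:,:2]))
E
cat > m.py <<'E'
from h import *
t=np.load('pics/top0.npy');s=np.load('pics/scene0.npy');ct,cs=env.calibration('top'),env.calibration('scene')
g=blobs(t,(60,90,25),(95,255,140),(70,170,230,270))[0]
r=rect(ct,g,.02);print('stage',r,cv2.boxPoints(r).round(4).tolist())
print('stage0',rect(cs,blobs(s,(60,80,20),(95,255,140),(290,165,450,235))[0],.02))
R=((0,120,80),(6,255,255));a=blobs(t,*R,(130,200,170,230));b=blobs(s,*R,(350,170,380,200))
print([cen(x) for x in a],[cen(x) for x in b],'knob',two(ct,cen(a[0]),cs,cen(b[0])))
B=((105,120,50),(125,255,255));a=blobs(t,*B,(315,190,350,220));b=blobs(s,*B,(170,180,195,212))
print('tab',two(ct,cen(a[0]),cs,cen(b[0])),rect(ct,a[0],.047))
P=((0,0,150),(180,60,255));a=blobs(t,*P,(270,175,350,225));print('plate',[(cv2.contourArea(x),rect(ct,x,.006)) for x in a[:2]])
O=((0,150,150),(15,255,255))
d=[x for x in blobs(t,*O,(300,190,325,212))];print('disc',[plane(ct,[cen(x)],.007) for x in d])
for n,bx,z in(('orange',(318,262,345,285),.04),('bottle',(245,115,285,160),.06),('weight',(308,130,342,162),.05)):
    q=blobs(t,(4,120,60),(28,255,255),bx)[0];print(n,plane(ct,[cen(q)],z))
E
python3 m.py
```

```text
stage ((0.5095182657241821, 0.18261930346488953), (0.12001271545886993, 0.2769397497177124), 12.117875099182129) [[0.42179998755455017, 0.305400013923645], [0.4799000024795532, 0.03460000082850456], [0.5972999930381775, 0.05979999899864197], [0.5390999913215637, 0.33059999346733093]]
stage0 ((0.5470804572105408, 0.11899273097515106), (0.06983895599842072, 0.0835704505443573), 4.480687141418457)
[array([149.41710297, 216.14485166])] [array([364.16875   , 183.57083333])] knob (array([0.51298805, 0.16701013, 0.066451  ]), np.float64(0.0012293425167484429))
tab (array([ 0.61303952, -0.23057805,  0.02725338]), np.float64(0.00035884652510893063)) ((0.608940064907074, -0.22810623049736023), (0.029267651960253716, 0.017968134954571724), 80.84198760986328)
plate [(942.0, ((0.6178237199783325, -0.17846786975860596), (0.1378367692232132, 0.04818444699048996), 84.1714096069336))]
disc [array([[ 0.61621965, -0.18824382,  0.007     ]])]
orange [[ 0.46221023 -0.23784505  0.04      ]]
bottle [[ 0.73940507 -0.04838434  0.06      ]]
weight [[ 0.7385839  -0.18503883  0.05      ]]
```

The stage axis points along 102.1°. Home comes to (0.5255, 0.1085), and the entry-edge and knob estimates agree within 1 mm. The knob's height of 66 mm also matches its stated size. The blue tab is at (0.613, −0.231), 27 mm high, with the plate's axis at about 84.3°. I'm moving above the knob now.

```bash
python3 -m crank '-.625 0 -.898 0 0 0 60;-.625 0 -.898 0 0 0 60;-.625 0 -.898 0 0 0 60;-.625 0 -.898 0 0 0 60;-.625 0 -.898 0 0 0 60;-.625 0 -.898 0 0 0 60;-.625 0 -.898 0 0 0 60;-.625 0 -.898 0 0 0 60;-.625 0 -.898 0 0 0 60;-.625 0 -.898 0 0 0 60;-.625 0 -.898 0 0 0 60;-.625 0 -.898 0 0 0 60;0 0 0 0 1 0 60;0 0 0 0 1 0 60;0 0 0 0 1 0 60;0 0 0 0 1 0 60;0 0 0 0 1 0 60;0 0 0 0 1 0 60;0 0 0 0 1 0 60;0 0 0 0 1 0 60' 30
cat > d.py <<'E'
# d.py X Y Z ANGLE(deg of tool x): shift in current tool axes (units of 40mm) and turn about y
import sys; from h import *
from scipy.spatial.transform import Rotation as R
def go(X,Y,Z,A=None):
    s=env.read_state();q=s['ee_rot'];r=R.from_quat([q[1],q[2],q[3],q[0]]);M=r.as_matrix()
    A=A if A is not None else np.degrees(np.arctan2(M[1,0],M[0,0]))
    c,n=np.cos(np.radians(A)),np.sin(np.radians(A))
    G=np.array([[c,0,-n],[n,0,c],[0,-1,0]])
    print('t',round(s['time'],2),'pos',s['ee_pos'].round(4),'F',np.round(s['force'],1),'w',round(s['width']*1000,1),'ang',round(np.degrees(np.arctan2(M[1,0],M[0,0])),2))
    print('shift/40mm',(M.T@(np.array([X,Y,Z])-s['ee_pos'])/.04).round(3),'turn/6deg',((r.inv()*R.from_matrix(G)).as_rotvec(degrees=True)/6).round(3),
     'shift in goal axes',(G.T@(np.array([X,Y,Z])-s['ee_pos'])/.04).round(3))
if __name__=='__main__': go(*map(float,sys.argv[1:]))
E
python3 d.py .5129 .1672 .12 12.1
```

```text
time: 2.1
ee_pos: [0.5129, 0.1673, 0.2309]
ee_rot: [-0.693, 0.693, 0.139, -0.14]
force: [-0.5, -0.6, -0.1]
width: 0.0601
t 2.1 pos [0.5129 0.1673 0.2309] F [-0.5 -0.6 -0.1] w 60.1 ang 22.8
shift/40mm [ 0.000e+00  2.773e+00 -1.000e-03] turn/6deg [ 0.     1.783 -0.007] shift in goal axes [-2.000e-03  2.773e+00 -2.000e-03]
```

```bash
python3 -m crank '0 0.4 0 0 .9 0 60;0 .6 0 0 .88 0 60;0 .6 0 0 0 0 60;0 .5 0 0 0 0 60;0 0 0 0 0 0 60;0 0 0 0 0 0 60'
python3 - <<'E'
from h import *
c=env.calibration('wrist');im=env.camera('wrist');cv2.imwrite('pics/w1.png',im[:,:,::-1])
for q in blobs(im,(0,120,60),(6,255,255),mina=200)[:2]:
    print(cen(q),cv2.contourArea(q),plane(c,[cen(q)],.070),rect(c,q,.066))
E
python3 d.py .5129 .1672 .047 12.1
```

```text
time: 2.7
ee_pos: [0.5131, 0.1673, 0.1473]
ee_rot: [-0.703, 0.703, 0.076, -0.076]
force: [0.1, 0.1, -0.1]
width: 0.0601
[254.02762172 203.02902622] 712.0 [[0.51386866 0.16885917 0.07      ]] ((0.514144241809845, 0.16749131679534912), (0.0292535237967968, 0.01697905734181404), 12.437792778015137)
t 2.75 pos [0.5136 0.1675 0.148 ] F [ 0.6 -0.1  2.1] w 59.8 ang 12.37
shift/40mm [-0.022  2.525 -0.004] turn/6deg [-0.001  0.045  0.006] shift in goal axes [-0.02   2.525 -0.004]
```

View pics/w1.png

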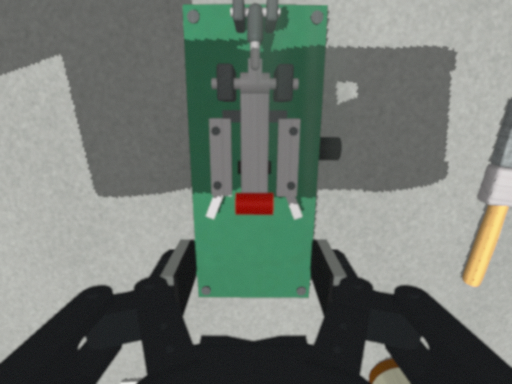

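The wrist view shows the knob at (254,204), centred between the open fingers and square to the stage. The position is (0.514, 0.1675) with a 12.4° angle, which agrees with the first fix. I'm descending to pinch it.

```bash
python3 -m crank '0 .7 0 0 0 0 60;0 .7 0 0 0 0 60;0 .7 0 0 0 0 55;0 .42 0 0 0 0 50;0 0 0 0 0 0 40;0 0 0 0 0 0 28;0 0 0 0 0 0 28;0 0 0 0 0 0 28;0 0 0 0 0 0 28;0 0 0 0 0 0 28' 30
python3 d.py .5140 .1675 .047
```

```text
time: 3.75
ee_pos: [0.5138, 0.1675, 0.0473]
ee_rot: [0.703, -0.703, -0.077, 0.076]
force: [-1.3, -0.6, 4.2]
width: 0.0294
t 3.75 pos [0.5138 0.1675 0.0473] F [-1.3 -0.6  4.2] w 29.4 ang 12.37
shift/40mm [ 0.005  0.008 -0.002] turn/6deg [-0.001  0.     0.013] shift in goal axes [ 0.005  0.008 -0.002]
```

```bash
python3 -m crank '0 -.285 .068 0 0 0 28;0 -.273 .103 0 0 0 28;0 -.258 .135 0 0 0 28;0 -.238 .168 0 0 0 28;0 -.218 .198 0 0 0 28;0 -.19 .218 0 0 0 28;0 -.163 .245 0 0 0 28;0 -.13 .263 0 0 0 28;0 -.095 .273 0 0 0 28;0 -.055 .25 0 0 0 28;0 0 0 0 0 0 28;0 0 0 0 0 0 28'
python3 d.py .4980 .2427 .1234
```

```text
time: 4.95
ee_pos: [0.4972, 0.2439, 0.1234]
ee_rot: [0.703, -0.703, -0.077, 0.076]
force: [2.9, 2.3, 8.0]
width: 0.0298
t 4.95 pos [0.4972 0.2439 0.1234] F [2.9 2.3 8. ] w 29.8 ang 12.4
shift/40mm [ 0.013  0.001 -0.033] turn/6deg [-0.011  0.     0.016] shift in goal axes [ 0.013  0.001 -0.033]
```

```bash
python3 -m crank '0 0 0 0 0 0 60;0 0 0 0 0 0 60;0 0 0 0 0 0 60;0 -.5 0 0 0 0 60;0 -.9 0 0 0 0 60;0 -.6 0 0 0 0 60;0 0 -.6 0 0 0 60;.02 0 -.94 0 0 0 60;.02 0 -.94 0 0 0 60;.02 0 -.94 0 .3 0 60;.02 0 -.94 0 .3 0 60;.02 0 -.94 0 .3 0 60;.02 0 -.94 0 .3 0 60;.02 0 -.94 0 .3 0 60;.02 0 -.94 0 .3 0 60;.02 0 -.94 0 .3 0 60;.02 0 -.94 0 .3 0 60;.02 0 -.94 0 .3 0 60;.02 0 -.94 0 .3 0 60;0 0 0 0 0 0 60'
python3 - <<'E'
from h import *
im=env.camera('top');c=env.calibration('top');cv2.imwrite('pics/t2.png',im[:,:,::-1])
for q in blobs(im,(0,120,80),(6,255,255),(70,180,230,260)): print('knob at z=.142',cen(q),plane(c,[cen(q)],.142))
E
python3 d.py .613 -.2306 .12 -5.7
```

```text
time: 6.95
ee_pos: [0.5546, -0.2307, 0.2021]
ee_rot: [-0.706, 0.706, -0.037, 0.036]
force: [0.0, 1.1, -0.3]
width: 0.0597
knob at z=.142 [102.11111111 212.43639291] [[0.49578125 0.24404172 0.142     ]]
t 7.0 pos [ 0.5546 -0.2286  0.202 ] F [-0.6  0.9  0.5] w 60.0 ang -5.82
shift/40mm [1.461 2.049 0.097] turn/6deg [-0.004 -0.019 -0.013] shift in goal axes [1.458 2.05  0.095]
```

The clip has stayed open: the knob is seen at (0.496, 0.244), where I predicted (0.4966, 0.2436). Next I'll go above the blue tab and take a closer look.

```bash
python3 -m crank '.75 .2 0 0 0 0 50;.71 .6 .05 0 0 0 50;0 .4 0 0 0 0 50;0 0 0 0 0 0 50;0 0 0 0 0 0 50'
python3 - <<'E'
from h import *
c=env.calibration('wrist');im=env.camera('wrist');cv2.imwrite('pics/w2.png',im[:,:,::-1]);np.save('pics/w2.npy',im)
for q in blobs(im,(105,120,40),(125,255,255),mina=150)[:3]: print('tab',cen(q),cv2.contourArea(q),rect(c,q,.047))
for q in blobs(im,(0,0,150),(180,50,255),mina=800)[:4]: print('plate',cen(q),cv2.contourArea(q),rect(c,q,.006))
for q in blobs(im,(4,140,80),(16,255,255),mina=100)[:3]: print('disc',cen(q),plane(c,[cen(q)],.007))
E
python3 d.py .613 -.2306 .0133 -5.7
```

```text
time: 7.5
ee_pos: [0.6125, -0.2297, 0.1543]
ee_rot: [0.707, -0.706, 0.035, -0.034]
force: [-0.0, 0.4, 0.2]
width: 0.05
tab [345.35762877 255.17735666] 686.0 ((0.6961991190910339, -0.29950717091560364), (0.022766754031181335, 0.047162897884845734), 21.441364288330078)
tab [255.5633157  189.58095238] 472.5 ((0.6154224872589111, -0.22563916444778442), (0.0335799902677536, 0.01293757651001215), 81.44752502441406)
plate [ 79.75044394 146.49942922] 5256.0 ((0.4456600248813629, -0.19013936817646027), (0.05132255703210831, 0.14180278778076172), 19.919151306152344)
plate [242.22709482 143.37215433] 2086.5 ((0.6154752373695374, -0.1963161677122116), (0.10509373247623444, 0.047200243920087814), 83.22412109375)
disc [103.9243682  211.78343479] [[ 0.45075932 -0.2458995   0.007     ]]
disc [ 92.41944126 168.78683506] [[ 0.45009534 -0.19881898  0.007     ]]
disc [253.48013817 141.77331606] [[ 0.61694122 -0.18830926  0.007     ]]
t 7.55 pos [ 0.613  -0.23    0.1551] F [0.3 0.2 0.4] w 50.4 ang -5.6
shift/40mm [ 2.000e-03  3.546e+00 -1.500e-02] turn/6deg [-0.002  0.016 -0.006] shift in goal axes [ 0.     3.546 -0.014]
```

View pics/w2.png

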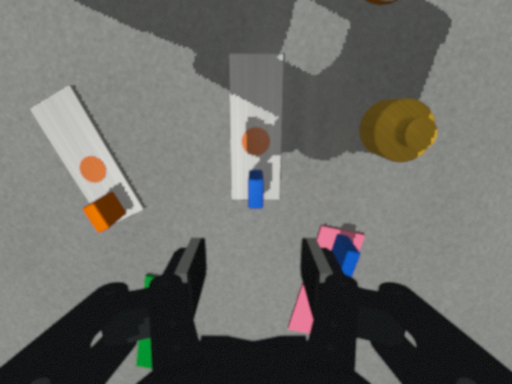

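The wrist view shows the blue tab at (256,190) centred ahead of the gripper and the plate square to it. The orange plate, the pink plate and the weight are clear of the fingers. I'll descend, grip and lift.

```bash
python3 -m crank '0 .8 0 0 0 0 45;0 .8 0 0 0 0 45;0 .8 0 0 0 0 45;0 .7 0 0 0 0 45;0 .4 0 0 0 0 45;0 0 0 0 0 0 30;0 0 0 0 0 0 10;0 0 0 0 0 0 10;0 0 0 0 0 0 10;0 0 0 0 0 0 10;0 0 0 0 0 0 10' 60
python3 d.py .613 -.2306 .0133 -5.7
```

```text
time: 8.65
ee_pos: [0.6147, -0.2311, 0.0163]
ee_rot: [-0.706, 0.707, -0.034, 0.036]
force: [-1.1, 0.4, 8.4]
width: 0.0132
t 8.65 pos [ 0.6147 -0.2311  0.0163] F [-1.1  0.4  8.4] w 13.2 ang -5.63
shift/40mm [-0.045  0.076  0.008] turn/6deg [0.006 0.011 0.022] shift in goal axes [-0.045  0.076  0.008]
```

```bash
python3 -m crank '0 -.4 0 0 0 0 10;0 -.6 0 0 0 0 10;0 -.7 0 0 0 0 10;0 -.7 0 0 0 0 10;-.287 0 .738 0 0 0 10;-.287 0 .738 0 0 0 10;-.287 0 .738 0 0 0 10;-.287 0 .738 0 0 0 10;-.287 0 .738 0 0 0 10;-.287 0 .738 0 0 0 10;-.287 0 .738 0 0 0 10;-.287 0 .738 0 0 0 10;0 0 0 0 -.5 0 10;0 0 0 0 -.5 0 10;0 0 0 0 -.5 0 10;0 0 0 0 -.5 0 10;0 0 0 0 -.5 0 10;0 0 0 0 -.48 0 10;0 0 0 0 0 0 10;0 0 0 0 0 0 10'
python3 - <<'E'
from h import *
im=env.camera('top');cv2.imwrite('pics/t3.png',cv2.resize(im[150:300,60:260,::-1],(800,600)))
im=env.camera('scene');cv2.imwrite('pics/s3.png',cv2.resize(im[100:260,240:450,::-1],(787,600)))
E
python3 d.py .5467 .0129 .0463 12.2
```

```text
time: 10.65
ee_pos: [0.5456, 0.0133, 0.1114]
ee_rot: [-0.703, 0.703, 0.075, -0.075]
force: [0.4, -0.5, -1.1]
width: 0.0134
t 10.75 pos [0.5455 0.0133 0.1111] F [ 0.   0.1 -1.1] w 12.9 ang 12.18
shift/40mm [ 0.026  1.619 -0.017] turn/6deg [ 0.001 -0.003  0.004] shift in goal axes [ 0.026  1.619 -0.017]
```

View pics/s3.png

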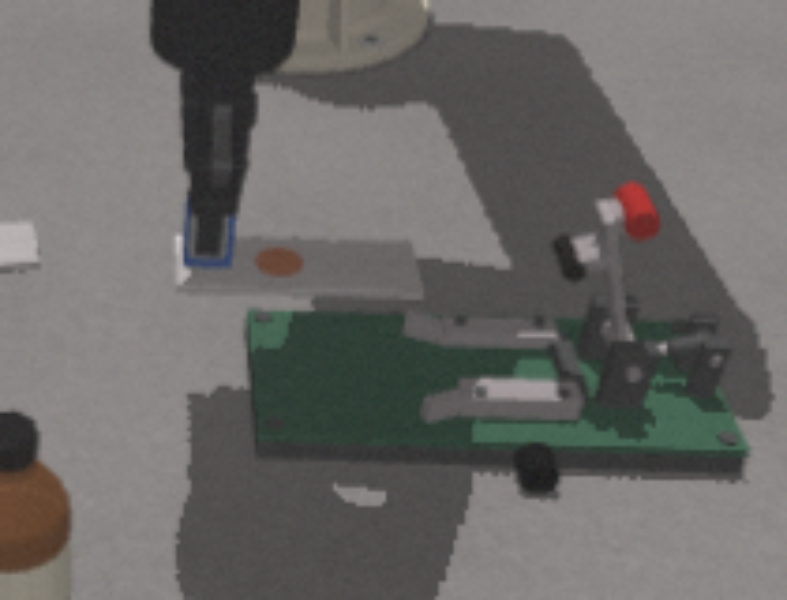

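The scene view shows the plate held level by its tab at crop (208,235). The clip is up with the knob at (637,210), and the plate is still before the flare. I'll lower part of the way and measure the plate against the channel in the wrist view.

```bash
python3 -m crank '.026 .6 0 0 0 0 10;0 .65 0 0 0 0 10;0 0 0 0 0 0 10;0 0 0 0 0 0 10'
python3 - <<'E'
from h import *
s=env.read_state();c=env.calibration('wrist');im=env.camera('wrist');cv2.imwrite('pics/w4.png',im[:,:,::-1]);np.save('pics/w4.npy',im)
u=np.array([-.2113,.9774]);y=np.array([-.9774,-.2113]);tcp=s['ee_pos'];zb=tcp[2]-.0163
H=np.array([.526,.1087])
for q in blobs(im,(4,120,60),(16,255,255),(150,50,360,300),100)[:2]:
    p=plane(c,[cen(q)],zb+.007)[0,:2];print('disc',cen(q),'rel tcp',(p-tcp[:2])@u,(p-tcp[:2])@y,'rel home',(p-H)@u,(p-H)@y)
E
python3 d.py .5467 .0129 .0463 12.2
```

```text
time: 11.15
ee_pos: [0.5463, 0.0136, 0.0608]
ee_rot: [0.703, -0.703, -0.075, 0.076]
force: [-0.2, 0.1, -1.4]
width: 0.0129
disc [252.86303248 167.23673609] rel tcp 0.043804372618105096 -0.0001969934077429079 rel home -0.05345730063150177 0.00010942164949159494
t 11.2 pos [0.5469 0.0136 0.0614] F [ 0.1  0.8 -1.7] w 13.2 ang 12.22
shift/40mm [-0.01   0.378 -0.015] turn/6deg [0.001 0.004 0.004] shift in goal axes [-0.009  0.378 -0.015]
```

View pics/w4.png

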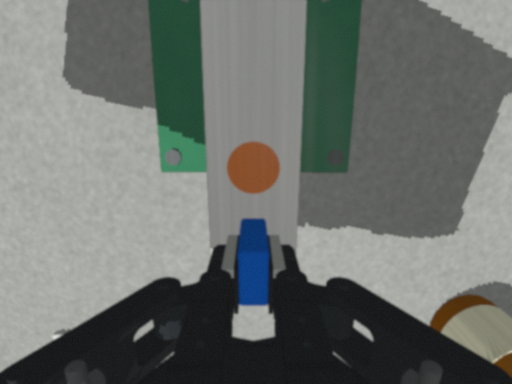

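The wrist view shows the plate's edges (203–307 at the top) centred on the stage's edges (150–361), parallel to them, and the disc on the centre line to within 0.2 mm. I'm lowering onto the stage.

```bash
python3 -m crank '0 .3 0 0 0 0 10;0 .2 0 0 0 0 10;0 .1 0 0 0 0 10;0 0 0 0 0 0 10;0 0 0 0 0 0 10'
python3 d.py .526 .1087 .0363 12.2
```

```text
time: 11.7
ee_pos: [0.5465, 0.0136, 0.0365]
ee_rot: [0.703, -0.703, -0.075, 0.075]
force: [-0.5, -0.0, -2.1]
width: 0.0135
t 11.7 pos [0.5465 0.0136 0.0365] F [-0.5 -0.  -2.1] w 13.5 ang 12.24
shift/40mm [0.005 0.006 2.433] turn/6deg [-0.     0.007 -0.002] shift in goal axes [0.003 0.006 2.433]
```

```bash
python3 -m crank '0 .03 0 0 0 0 10;0 0 .2 0 0 0 10;0 0 .2 0 0 0 10;0 0 .2 0 0 0 10;0 0 .2 0 0 0 10;0 0 .2 0 0 0 10;0 0 .2 0 0 0 10;0 0 0 0 0 0 10'
python3 d.py .526 .1087 .0363 12.2
```

```text
time: 12.5
ee_pos: [0.5373, 0.0613, 0.0363]
ee_rot: [0.703, -0.703, -0.076, 0.075]
force: [-0.5, 3.3, 5.6]
width: 0.0128
t 12.5 pos [0.5373 0.0613 0.0363] F [-0.5  3.3  5.6] w 12.8 ang 12.27
shift/40mm [-2.300e-02 -1.000e-03  1.219e+00] turn/6deg [0.    0.011 0.02 ] shift in goal axes [-0.025 -0.     1.219]
```

```bash
python3 -m crank '0 0 .2 0 0 0 10;0 0 .2 0 0 0 10;0 0 .2 0 0 0 10;0 0 .2 0 0 0 10;0 0 .2 0 0 0 10;0 0 .1 0 0 0 10;0 0 0 0 0 0 10'
python3 d.py .526 .1087 .0363 12.2
```

```text
time: 13.2
ee_pos: [0.528, 0.104, 0.0363]
ee_rot: [0.703, -0.703, -0.076, 0.075]
force: [-0.1, 1.0, 5.8]
width: 0.013
t 13.2 pos [0.528  0.104  0.0363] F [-0.1  1.   5.8] w 13.0 ang 12.27
shift/40mm [-0.022 -0.001  0.126] turn/6deg [0.001 0.012 0.02 ] shift in goal axes [-0.023 -0.001  0.126]
```

Now creeping to the stop, watching the force.

```bash
python3 -m crank '0 0 .05 0 0 0 10;0 0 .05 0 0 0 10;0 0 0 0 0 0 10'; python3 -m crank '0 0 .05 0 0 0 10;0 0 .05 0 0 0 10;0 0 0 0 0 0 10'
```

```text
time: 13.5
ee_pos: [0.5272, 0.1073, 0.0363]
ee_rot: [-0.703, 0.703, 0.076, -0.075]
force: [0.5, -2.9, 6.6]
width: 0.0129
time: 13.8
ee_pos: [0.5271, 0.1078, 0.0365]
ee_rot: [-0.701, 0.705, 0.077, -0.075]
force: [5.1, -29.3, 8.9]
width: 0.0128
```

The plate has met the stop: the force rose to 29 N at TCP y = 0.1078, and the expected home is y = 0.1087. I'll relax the push, release and rise, then check the plate.

```bash
python3 -m crank '0 0 -.055 0 0 0 10;0 0 0 0 0 0 12;0 0 0 0 0 0 45;0 0 0 0 0 0 45;0 0 0 0 0 0 45;0 -.4 0 0 0 0 45;0 -.9 0 0 0 0 45;0 -1 0 0 0 0 45;0 -1 0 0 0 0 55;0 -1 0 0 0 0 55;0 0 0 0 0 0 55;0 0 0 0 0 0 55'
python3 - <<'E'
from h import *
c=env.calibration('wrist');im=env.camera('wrist');cv2.imwrite('pics/w5.png',im[:,:,::-1])
u=np.array([-.2113,.9774]);y=np.array([-.9774,-.2113]);H=np.array([.526,.1087])
for n,cc,m,bx in(('wrist',c,im,None),('top',env.calibration('top'),env.camera('top'),(70,170,230,270))):
  for q in blobs(m,(4,120,60),(16,255,255),bx,15)[:2]:
    p=plane(cc,[cen(q)],.027)[0,:2];print(n,'disc',cen(q),'rel home (expect ~43)',(p-H)@u,(p-H)@y)
  for q in blobs(m,(105,120,40),(125,255,255),bx,15)[:1]: print(n,'tab',rect(cc,q,.067))
E
python3 d.py .4972 .2439 .1234 12.2
```

```text
time: 15.0
ee_pos: [0.5261, 0.1094, 0.2082]
ee_rot: [0.703, -0.703, -0.076, 0.075]
force: [-0.7, -0.3, -0.9]
width: 0.0552
wrist disc [253.04744376 138.21390593] rel home (expect ~43) 0.04211307799808568 -0.0008502100879998603
wrist disc [383.70486111 356.88368056] rel home (expect ~43) -0.2656794278472241 -0.18949280214985492
wrist tab ((0.5264879465103149, 0.11264410614967346), (0.013126385398209095, 0.03287796303629875), 12.281867980957031)
top tab ((0.5229942798614502, 0.10612758994102478), (0.016951700672507286, 0.02834964171051979), 16.15178680419922)
t 15.1 pos [0.5248 0.1091 0.2062] F [-0.3  0.6 -1. ] w 55.0 ang 12.26
shift/40mm [0.046 2.07  3.439] turn/6deg [-0.001  0.01  -0.02 ] shift in goal axes [0.038 2.069 3.439]
```

View pics/w5.png

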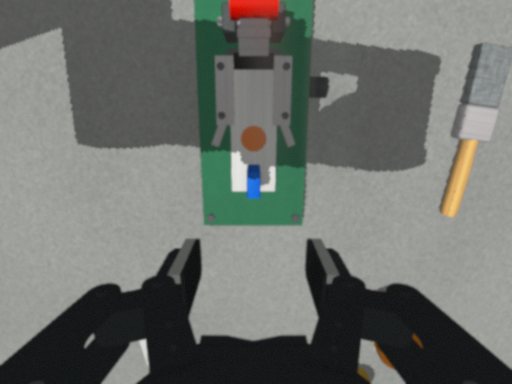

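The wrist view shows the plate straight in the channel under the lips, with the disc at (253,138), 42 mm ahead of home as it was before gripping. The knob is up at (255,8). Next I'll pinch it.

```bash
python3 -m crank '.02 0 .7 0 0 0 55;.02 0 .9 0 0 0 55;0 0 .9 0 0 0 55;0 0 .7 0 0 0 55;0 0 .24 0 0 0 55;0 .5 0 0 0 0 55;0 .7 0 0 0 0 55;0 .5 0 0 0 0 55;0 .35 0 0 0 0 45;0 0 0 0 0 0 28;0 0 0 0 0 0 28;0 0 0 0 0 0 28;0 0 0 0 0 0 28;0 0 0 0 0 0 28' 35
python3 d.py .4972 .2439 .1234 12.2
```

```text
time: 16.5
ee_pos: [0.4972, 0.243, 0.1236]
ee_rot: [-0.703, 0.704, 0.075, -0.076]
force: [6.4, 0.7, -29.3]
width: 0.0292
t 16.5 pos [0.4972 0.243  0.1236] F [  6.4   0.7 -29.3] w 29.2 ang 12.24
shift/40mm [0.004 0.006 0.023] turn/6deg [ 0.011  0.007 -0.025] shift in goal axes [0.004 0.006 0.023]
```

```bash
python3 -m crank '0 .048 -.23 0 0 0 28;0 .068 -.223 0 0 0 28;0 .09 -.215 0 0 0 28;0 0 0 0 0 0 28' 45
python3 d.py .5024 .2179 .1155 12.2
```

```text
time: 16.9
ee_pos: [0.5029, 0.2182, 0.1176]
ee_rot: [0.704, -0.702, -0.074, 0.075]
force: [-6.0, 7.0, -4.8]
width: 0.0291
t 16.9 pos [0.5029 0.2182 0.1176] F [-6.   7.  -4.8] w 29.1 ang 12.15
shift/40mm [-0.014  0.053 -0.005] turn/6deg [-0.021 -0.008 -0.013] shift in goal axes [-0.015  0.053 -0.005]
```

```bash
python3 -m crank '0 .14 -.205 0 0 0 28;0 .145 -.193 0 0 0 28;0 .15 -.18 0 0 0 28;0 .165 -.163 0 0 0 28;0 .185 -.145 0 0 0 28;0 0 0 0 0 0 28'
python3 d.py .5100 .1833 .0731 12.2
```

```text
time: 17.5
ee_pos: [0.5107, 0.1821, 0.0866]
ee_rot: [-0.703, 0.703, 0.075, -0.076]
force: [-5.2, -4.5, 5.8]
width: 0.029
t 17.5 pos [0.5107 0.1821 0.0866] F [-5.2 -4.5  5.8] w 29.0 ang 12.21
shift/40mm [-0.011  0.338  0.034] turn/6deg [ 0.004  0.001 -0.015] shift in goal axes [-0.011  0.338  0.034]
```

```bash
python3 -m crank '0 .2 -.115 0 0 0 28;0 .208 -.1 0 0 0 28;0 .218 -.075 0 0 0 28;0 .12 -.03 0 0 0 28;0 .1 -.02 0 0 0 28;0 0 0 0 0 0 28;0 0 0 0 0 0 28'
python3 d.py .5131 .1685 .0528 12.2
```

```text
time: 18.2
ee_pos: [0.5136, 0.1684, 0.0529]
ee_rot: [-0.703, 0.704, 0.075, -0.076]
force: [-3.9, -9.8, 2.7]
width: 0.0289
t 18.2 pos [0.5136 0.1684 0.0529] F [-3.9 -9.8  2.7] w 28.9 ang 12.24
shift/40mm [-0.013  0.001  0.004] turn/6deg [ 0.013  0.006 -0.018] shift in goal axes [-0.013  0.001  0.004]
```

```bash
python3 -m crank '0 .04 0 0 0 0 28;0 .04 0 0 0 0 28;0 0 0 0 0 0 28'
```

```text
time: 18.5
ee_pos: [0.5137, 0.168, 0.0497]
ee_rot: [-0.702, 0.704, 0.075, -0.076]
force: [-2.8, -12.7, 3.6]
width: 0.0287
```

```bash
python3 -m crank '0 .03 .02 0 0 0 28;0 .03 .02 0 0 0 28;0 0 0 0 0 0 28'
python3 - <<'E'
from h import *
im=env.camera('scene');cv2.imwrite('pics/s6.png',cv2.resize(im[130:250,290:450,::-1],(800,600),interpolation=cv2.INTER_CUBIC))
E
```

```text
time: 18.8
ee_pos: [0.5137, 0.1682, 0.0475]
ee_rot: [-0.702, 0.705, 0.075, -0.076]
force: [0.3, -23.7, 6.0]
width: 0.0291
```

View pics/s6.png

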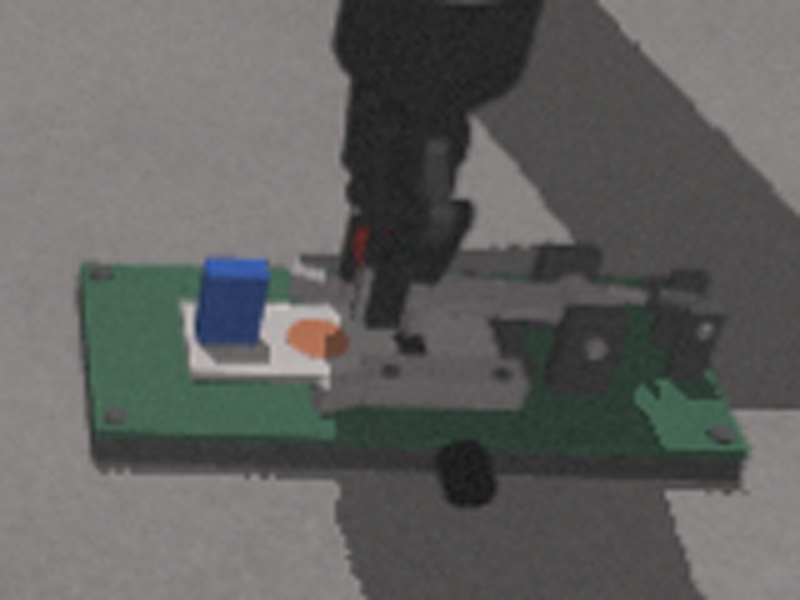

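The scene view shows the clip lying down, its foot over the plate and the fingers on the knob at crop (375,250). The plate hasn't moved. The side load comes from my small forward push, so I'll relieve it, let go and rise.

```bash
python3 -m crank '0 0 -.05 0 0 0 28;0 0 0 0 0 0 28;0 0 0 0 0 0 34;0 0 0 0 0 0 50;0 0 0 0 0 0 55;0 0 0 0 0 0 55;0 -.4 0 0 0 0 55;0 -.8 0 0 0 0 55;0 -1 0 0 0 0 55;0 -1 0 0 0 0 55;0 0 0 0 0 0 55;0 0 0 0 0 0 55'
python3 - <<'E'
from h import *
u=np.array([-.2113,.9774]);y=np.array([-.9774,-.2113]);H=np.array([.526,.1087])
I={n:(env.calibration(n),env.camera(n)) for n in('wrist','top','scene')}
cv2.imwrite('pics/w7.png',I['wrist'][1][:,:,::-1])
k={}
for n,bx in(('top',(120,190,180,240)),('scene',(345,160,390,205)),('wrist',None)):
    q=blobs(I[n][1],(0,120,60),(6,255,255),bx)[:1]
    if q: k[n]=cen(q[0])
print('knob',k,[ (two(I[a][0],k[a],I[b][0],k[b])) for a,b in(('top','scene'),('wrist','scene')) if a in k and b in k])
c,im=I['wrist']
for q in blobs(im,(7,120,60),(16,255,255),(150,50,360,300),60)[:2]:
    p=plane(c,[cen(q)],.027)[0,:2];print('disc',cen(q),(p-H)@u,(p-H)@y)
for q in blobs(im,(105,120,40),(125,255,255),mina=60)[:1]: print('tab',rect(c,q,.067))
print(env.read_state()['force'],env.read_state()['time'])
E
```

```text
time: 20.05
ee_pos: [0.5149, 0.1698, 0.1753]
ee_rot: [0.703, -0.703, -0.076, 0.075]
force: [-0.2, 1.3, -1.4]
width: 0.0549
knob {'top': array([148.01290323, 216.36129032]), 'scene': array([365.00653595, 181.71459695]), 'wrist': array([251.04824561, 196.0619883 ])} [(array([0.51153678, 0.16840852, 0.07090462]), np.float64(0.00037967506052397965)), (array([0.51379244, 0.16864284, 0.07249471]), np.float64(0.0005448131795407389))]
disc [251.45408163 208.58333333] 0.03374183762384474 -0.0010879376848333398
tab ((0.5249817371368408, 0.11693079024553299), (0.013357971794903278, 0.041073352098464966), 12.608359336853027)
[-0.29314309 -0.45598345 -0.29865719] 20.2
```

View pics/w7.png

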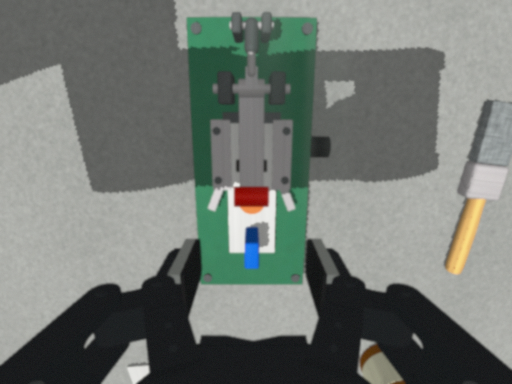

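The wrist view shows the clip shut on the plate, with the knob at (251,196) covering part of the disc, which biases the disc reading. The knob is 4.5–6 mm above its shut height, i.e. about 0.05–0.065 rad. I'll check the plate again by its tab and rear edge, which are both visible.

Run:
```python
from h import *
u=np.array([-.2113,.9774]);y=np.array([-.9774,-.2113])
c=env.calibration('top');im=env.camera('top')
q=blobs(im,(105,120,40),(125,255,255),(70,170,230,270))[0];print('top tab (before .5230,.1061)',rect(c,q,.067))
cs=env.calibration('scene');ms=env.camera('scene')
b=blobs(ms,(105,120,40),(125,255,255),(300,160,380,230))[0]
p=two(c,cen(q),cs,cen(b));print('tab 2-view',p,'rel home',(p[0][:2]-[.526,.1087])@u,(p[0][:2]-[.526,.1087])@y)
w=env.calibration('wrist');e=plane(w,[[251,284]],.02)[0,:2];r=plane(w,[[251,252.5]],.026)[0,:2];print('rear to entry edge (45)',(r-e)@u)
for n,bx,z in(('orange',(318,262,345,285),.04),('bottle',(245,115,285,160),.06),('weight',(308,130,342,162),.05)):
    t=blobs(im,(4,120,60),(28,255,255),bx)[0];print(n,plane(c,[cen(t)],z))
```

```text
top tab (before .5230,.1061) ((0.5229942798614502, 0.10612758994102478), (0.016951700672507286, 0.02834964171051979), 16.15178680419922)
tab 2-view (array([0.52557193, 0.10930187, 0.04784859]), np.float64(0.00031523570504110956)) rel home 0.0006787220841245393 0.00029121679970675645
rear to entry edge (45) 0.04426968092467464
orange [[ 0.46221023 -0.23784505  0.04      ]]
bottle [[ 0.73958009 -0.04833856  0.06      ]]
weight [[ 0.7385918 -0.1851021  0.05     ]]
```

The checks agree: the plate is home within about 1 mm, the clip is down, and the orange plate, bottle and weight haven't moved. I'm handing in.

```bash
python3 -c "
from bench import env
print(env.hand_in())"
```

```text
the job is handed in; nothing more can be done
None
```

The blue-tabbed plate is loaded and the job is handed in; the robot's clock last read 20.2 s. I lifted the clip by its knob until it stayed up, slid the plate flat under the lips to the end stop, and pinched the clip down onto the plate. Then I let go and raised the gripper clear.

**Last checks:**
- **Plate:** it met the stop with about 29 N of push. From two camera views the tab is within 1 mm of home, and its rear edge is 44 mm from the entry edge (45 expected). It did not move when the clip came down.
- **Clip:** the knob sits 4.5–6 mm above its shut height, about 0.05–0.065 rad (0.06 expected). The clip stayed in my grip all the way down, at about 1 rad/s in the fast part. I could not measure the foot's pressing force directly.
- **Other objects:** the orange plate, bottle and weight show no shift in the images. I did not measure the brush, but no move went near it.

**Disagreements:**
- The last disc reading, about 9 mm short, is not valid because the knob hides part of the disc.
- The wrist showed a brief 29 N downward pull when I pinched the open knob, and about 24 N of side load at the bottom from a small push of mine. Both eased before I let go.

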